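# Lock the sector plate with its drop pin

### The arm

A 6-joint arm with a two-finger parallel gripper is mounted at the origin on a cart in front of the work surface, level with it; the furniture and walls round the work are solid. World frame = base frame: x ahead of the robot, y to its left, z up, the work surface at z = 0. Lengths are in m, angles in rad, forces in N, time in s.
With the tool pointing down it reaches from about 0.275 to 1 m from the base axis. Payload 8.4 kg.
Tool frame: the origin (TCP) lies at the very end of the fingers, on their centre line; the grasp point (between the pads) lies 19 mm behind it; z points along the fingers, y is the line along which they close (so a half turn about z gives the same grasp; the last joint's range is limited). The gripper opens to 85 mm and grips with 20 to 120 N. Pads are 22 mm wide; open, the fingers measure 114 mm over their backs; the gripper's body (76 mm by 85 mm) begins 54 mm behind the grasp point. The pads swing forward as they close: fully open they stand 13 mm farther back than shut.
Start: joints at [1.23, 0.353, 1.633, -0, 1.155, -0.002], TCP at [0.208, 0.589, 0.231] pointing down, gripper open.
Joint ranges: [-2.63, 2.63], [-0.92, 2.1], [0.06, 2.66], [-1.3, 4.44], [0, 2.69], [-3.02, 3.02]. Speed limits (rad/s): [2.22, 2.22, 2.79, 3.14, 3.14, 3.14].

### API

Orientations are given as [roll, pitch, yaw] about the fixed x, y, z axes, in that order (R = Rz(yaw) Ry(pitch) Rx(roll)).
In Python, from bench import bot gives the robot as it stands. The module is installed in compiled form; this text tells all that it offers.
- The arm moves only by the shell command python3 -m inch 'ROWS'. ROWS is JSON, a list that holds one entry, the list of rows, each a list of 5 numbers: the shift along the tool's x, y, z in units of 30 mm (1.0 is 30 mm), then the turn about the tool's z in units of 6 degrees (1.0 is 6 degrees), then the gripper's target within -1 to 1 (shut at 1, half-way at 0, fully open at -1). In form: [[[tx, ty, tz, spin, hand], ...]]. A call has exactly 8 rows; each row is the pose to reach, as a shift and turn from the pose commanded when the call began, along the tool's axes at that moment; what a row does not reach only later rows make up. A row lasts 1/12 s, in which the tool goes at most 41.7 mm and 7.16 degrees, less where a joint would pass 70% of its speed; a pose out of reach is approached as far as the arm can. A call with a gripper value outside its range is refused whole. The fingers move at their own pace and stop on an object; the grip force is fixed at half the most. Time passes only in rows, so rows that repeat a pose let the fingers close, or fill a call up. It gives the time, the measured TCP pose, the force, the opening and the grip force at its end, in the units of the state.
- bot.read_state(): the state, without advancing time (a new reading comes with each control period).
- bot.snapshot(name): name is "side" or "top" or "wrist"; returns the picture (384x512x3 uint8, red, green, blue); there is no depth.
- bot.camera_info(name): a dict with "K" (3x3 intrinsics, pixels), "rvec" (rotation vector, rad) and "tvec" (3), from world to camera coordinates, as OpenCV has them. Camera axes: x right, y down, z forward; pixel columns grow to the right and rows downward; lengths in m; the calibration is good to about 2 mm. A picture is of the moment at which its call begins: read the wrist's pose just before it. camera_info takes no time and is no camera call; for the wrist camera it gives the pose at the moment of the call.
- bot.hand_in(): hands the job in; it is judged then, once.
The state is a dict: "t": time; "joint_pos": joint angles; "joint_vel": joint speeds; "joint_efforts": joint torques, N m; "ee_pos": TCP position; "ee_rot": TCP orientation; "contact_force": force on the tool from outside, world axes, zero at the start; "ft_torque": the same for the moment, N m; "opening": opening from 0.0 (shut) to 1.0 (fully open); "gripper_force": force on a finger pad.
Only numpy, scipy, OpenCV 4.12 (cv2) and the standard library are available. Lean on these libraries where they do the work, as an engineer would, in place of code of your own. Each camera call takes 0.05 s, during which the arm holds its last target. There are 200 camera calls.

### The job

Swing the little sector plate home by its knob until it comes up against its stop and its track meets the approach track. Then take the steel locking pin from its wooden stand and thread it down through the upper ear of the clevis, the slot in the plate's tongue and the lower ear until its flange sits flush on the upper ear, and let go. Work gently: feel for the hole, never force the pin, and leave the oil bottle, the signal hut and the van alone.

Things in the scene. Friction and masses are not known exactly. Their poses are not given: they have to be found in the camera images.
- board: Fixed plywood baseboard of the sector-plate unit, 233 x 150 x 12 mm. Origin on the table below its centre line, x from -128 to +105 mm, y +-75 mm; x runs from clevis to pivot (away from the robot), y left, z up. The plate turns about a vertical pivot at x = +85, y = 0. A riser with the approach track (top z 44) stands at x -120 to -97, y -47 to -17 mm.
- swing (a joint): Angle of the sector plate in rad: 0 = home against its stop, the tongue's slot then centred between the clevis ears (board y = 0); it grows as the plate is swung away to the left (0.7 at most). Stiff pivot (about 0.2 N m of friction): it stays where it is left.
- swing_knob (a point): Middle of the upright knob on the sector plate, 55 mm above the table: a round steel post, 14 mm diameter, rising from the plate's top (41 mm) to 69 mm above the table, 80 mm from the pivot on the line from pivot to slot. The point's x axis points from the knob to the pivot.
- tongue_slot (a point): Centre of the slot in the plate's tongue, at its top face 41 mm above the table, 145 mm from the pivot. The tongue is a 30 mm wide, 6 mm thick aluminium strip (z 35 to 41 mm); the slot is 38 mm long (along the tongue, x axis to the pivot) and 13 mm wide, so the pin passes it wherever the clevis is clamped.
- clevis_mark (a point): Reference point fixed to the board at board x = -76, y = 0, 56 mm above the table (height of the upper ear's top face), axes as the board's. NOT the hole: the clevis is clamped firmly in slots along the board's x, and its holes lie at board y = 0, anywhere from 4 to 28 mm farther along the board's +x (towards the pivot) than this point. It does not shift in use.
- stand: Fixed wooden block, 56 x 56 x 45 mm, in which the pin stands upright in a 13 mm hole at its centre, the flange resting on its top. Origin at the centre of its underside.
- pin_grip (a point): Middle of the locking pin's square grip (where to grasp it), 67 mm above the tip. The grip is a black bar 14 x 14 mm, 42 mm long, sides along the point's x and y, z up along the pin. Below it: a round steel flange (20 mm diameter, 4 mm thick, underside 26 mm below this point) and a shank of 10 mm diameter, 41 mm long. 40 to 85 g.
- pin_tip (a point): Centre of the pin's flat nose, its lowest point, 41 mm below the underside of the flange; the last 4 mm of the shank taper from 10 to 8 mm diameter. With the pin fully home it is 15 mm above the table (3 mm above the board).
- gear_oil: Bystander: small cream oil bottle with a red spout, 22 x 22 x 55 mm, standing; origin at the centre of its underside.
- signal_hut: Bystander: small grey model hut, 41 x 46 x 30 mm; origin at the centre of its underside.
- van: Bystander: yellow model van, 12 x 31 x 12 mm; origin at the centre of its underside.
- clevis_foot (a point): Point on the board's top under the reference point clevis_mark (12 mm above the table). The clevis is an aluminium C-bracket open to the pivot: two flat ears 30 mm wide (board y), from 50 mm before to 26 mm behind the holes, upper one at z 48 to 56, lower at z 20 to 28 mm, wall at the near end. One round hole in each ear, 11.5 mm diameter, 1 mm chamfer, coaxial.
Mind the look-alikes: they are no part of the job. Leave any turquoise look-alike of the part that bears pin_grip alone. There is more than one size of the stand; the one meant has the size given above.

How it is judged:
By the outcome, as a careful person would: the job done as asked, in the order asked, and still so for the second after the job is handed in, with the robot touching nothing.
It also fails if it takes over 72 s, if anything falls off the work surface, if the arm or the gripper's body presses on something with over 40 N, if the wrist force passes 120 N, or if a joint passes its speed limit or range.

## Working session

There is one attempt and no reset: what is moved stays moved. The work goes in short steps, Python scripts to look and compute and a shell command to move; the robot and the scene stay as the last step left them, time stands still between calls to the robot, and variables do not carry over. Pictures are saved under pics/ and viewed, at most 13 in all, crops included, and the job is handed in when it is done.

```bash
mkdir -p pics
cat > h.py <<'E'
import numpy as np,cv2,sys
from bench import bot
def cam(n):
    c=bot.camera_info(n);return np.array(c["K"],float),cv2.Rodrigues(np.array(c["rvec"],float))[0],np.array(c["tvec"],float)
def snap(n,f):
    c=cam(n);im=bot.snapshot(n);cv2.imwrite("pics/"+f+".png",im[...,::-1]);np.savez("pics/"+f+".npz",K=c[0],R=c[1],t=c[2]);return im
def ld(f):
    d=np.load("pics/"+f+".npz");return d["K"],d["R"],d["t"]
def onz(f,uv,z):
    K,R,t=ld(f);d=R.T@np.linalg.inv(K)@np.array([uv[0],uv[1],1.]);o=-R.T@t
    return o+d*(z-o[2])/d[2]
def proj(f,P):
    K,R,t=ld(f);p=(R@np.atleast_2d(P).T).T+t;q=(K@p.T).T;return q[:,:2]/q[:,2:]
E
python3 - <<'E'
from h import *
a=snap("top","top1");b=snap("side","side1")
im=np.hstack([a,b]);print(bot.read_state())
cv2.imwrite("pics/top1b.png",cv2.resize(a,(800,600),interpolation=cv2.INTER_CUBIC)[...,::-1])
cv2.imwrite("pics/side1b.png",cv2.resize(b,(800,600),interpolation=cv2.INTER_CUBIC)[...,::-1])
E
```

```text
{'t': 0.1, 'joint_pos': array([ 1.22959661e+00,  3.53584289e-01,  1.63408361e+00, -5.52740894e-06,
        1.15518460e+00, -2.40177042e-03]), 'joint_vel': array([ 0.00125826, -0.00241096, -0.00278355,  0.00055279, -0.0003087 ,
        0.0008364 ]), 'joint_efforts': array([ 4.83953900e-04, -6.06363559e+01, -3.42819786e+01,  9.84725057e-05,
        4.07279469e-03, -6.18939652e-06]), 'ee_pos': array([0.20757754, 0.58905928, 0.23062317]), 'ee_rot': array([-3.14033280e+00,  2.02817254e-06,  2.80279695e+00]), 'contact_force': array([ 0.15741287, -0.36164953,  0.0728869 ]), 'ft_torque': array([ 0.04943757, -0.03541192,  0.0113377 ]), 'gripper_force': 0.0, 'opening': 0.9989831252095178}
```

View pics/top1b.png

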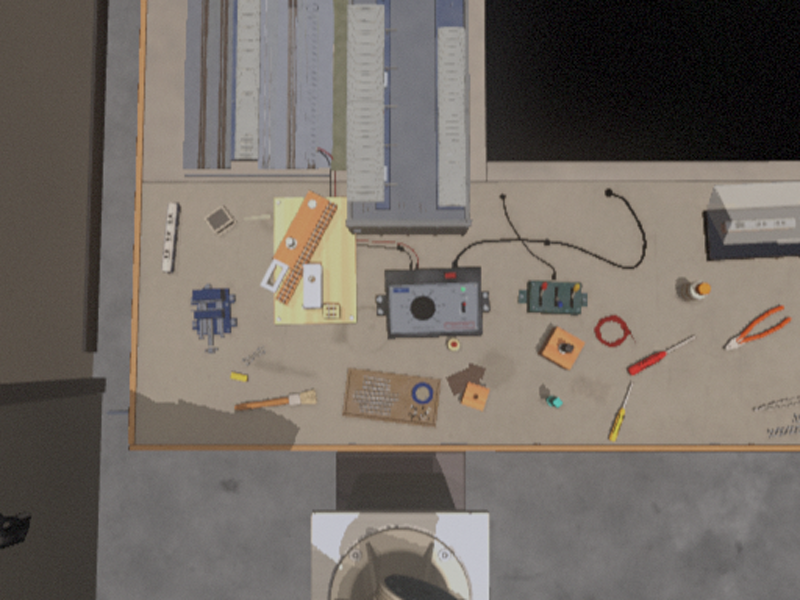

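View pics/side1b.png

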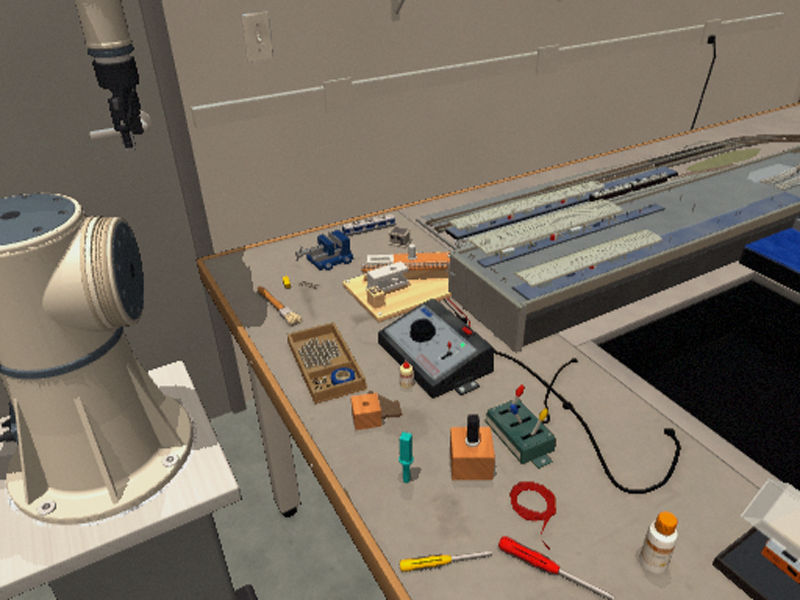

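The top view shows the board at about (315,260), with the plate swung left: pivot (313,205), knob (291,242), slot (274,275). The clevis is at (313,285). The large stand with the black-grip pin is at (564,347), and the turquoise look-alike is at (552,398).

Run:
```python
from h import *
s=512/800
def P(u,v,z): return onz("top1",((u+.5)*s-.5,(v+.5)*s-.5),z).round(4)
for n,a in dict(bTL=(274,197,.012),bBL=(275,324,.012),bBR=(356,323,.012),piv=(313,205,.041),knob=(291.5,241,.069),slot=(274,275,.041),grip=(566,347,.09),clev=(313,285,.056),stand=(564,345,.045),layout=(347,233,.1)).items(): print(n,P(*a))
im=cv2.imread("pics/top1.png");
c=im[110:220,165:235];d=im[200:245,335:385]
cv2.imwrite("pics/c1.png",np.hstack([cv2.resize(c,(382,600),interpolation=cv2.INTER_CUBIC),cv2.resize(d,(400,600*45//75),interpolation=cv2.INTER_CUBIC) if 0 else cv2.copyMakeBorder(cv2.resize(d,(400,360),interpolation=cv2.INTER_CUBIC),0,240,0,0,0)]))
```

```text
bTL [0.7201 0.2289 0.012 ]
bBL [0.4866 0.2243 0.012 ]
bBR [0.4881 0.0774 0.012 ]
piv [0.699  0.1535 0.041 ]
knob [0.6293 0.1872 0.069 ]
slot [0.5727 0.222  0.041 ]
grip [ 0.4432 -0.2846  0.09  ]
clev [0.5532 0.1505 0.056 ]
stand [ 0.4472 -0.2914  0.045 ]
layout [0.638  0.0877 0.1   ]
```

View pics/c1.png

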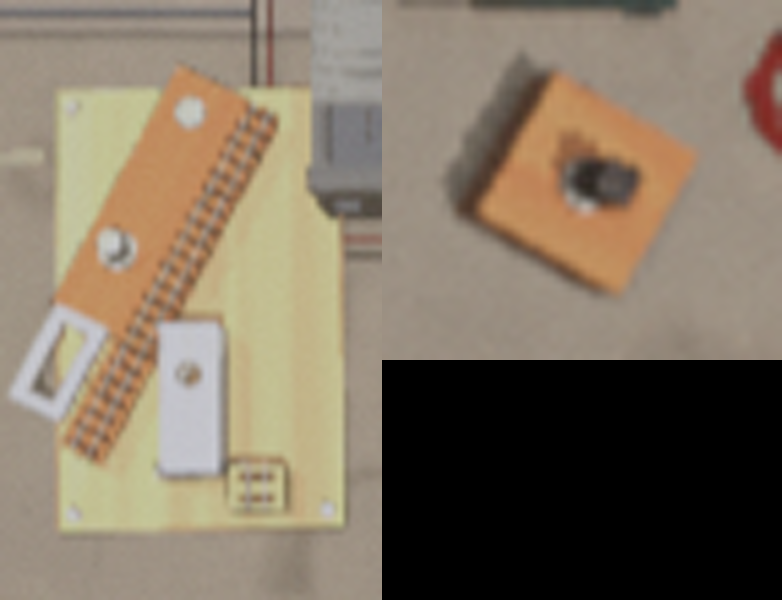

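```bash
cat >> h.py <<'E'
from scipy.spatial.transform import Rotation as Ro
def go(p,yaw=None):
    s=bot.read_state();r=Ro.from_euler("xyz",s["ee_rot"])
    d=r.inv().apply(np.array(p)-s["ee_pos"])/.03
    sp=0
    if yaw is not None:
        a=np.degrees(yaw-s["ee_rot"][2]);a=(a+180)%360-180;sp=-a/6
    print("t %.2f"%s["t"],"pos",s["ee_pos"].round(4),"yaw %.3f"%s["ee_rot"][2],"F",s["contact_force"].round(1),"op %.2f"%s["opening"],"| rows",d.round(2),round(sp,2))
E
python3 - <<'E'
from h import *
go([.625,.245,.2],np.pi+.015)
def T(u,v,z): return onz("top1",(u,v),z).round(4)
print("hole",T(165+188.5/5.457-.5,110+373.5/5.4545-.5,.056),"stand",T(335+585.5/8-.5,200+183/8-.5,.045),"flange",T(335+580/8-.5,200+190/8-.5,.049),"griptop",T(335+622/8-.5,200+180/8-.5,.092))
print("knob",T(165+117/5.457-.5,110+243/5.4545-.5,.069),"piv",T(165+190/5.457-.5,110+111/5.4545-.5,.043))
c=[T(335+u/8-.5,200+v/8-.5,.045)[:2] for u,v in [(549,72),(696,153),(618,296),(478,210)]];print(c)
E
```

```text
t 0.10 pos [0.2076 0.5891 0.2306] yaw 2.803 F [ 0.2 -0.4  0.1] op 1.00 | rows [-16.93  -6.19   1.03] -3.38
hole [0.5649 0.1536 0.056 ] stand [ 0.4422 -0.4203  0.045 ] flange [ 0.4397 -0.417   0.049 ] griptop [ 0.4427 -0.4171  0.092 ]
knob [0.6294 0.1884 0.069 ] piv [0.7019 0.1556 0.043 ]
[array([ 0.4804, -0.4088]), array([ 0.4524, -0.4586]), array([ 0.4035, -0.4304]), array([ 0.433 , -0.3831])]
```

```bash
python3 -m inch '[[[-1.3,-0.5,0,-0.5,1],[-2.6,-1,0,-1,1],[-3.9,-1.5,0,-1.5,1],[-5.2,-2,0,-2,1],[-6.5,-2.4,0,-2.5,1],[-7.8,-2.9,0,-3,1],[-9,-3.3,0,-3.38,1],[-10,-3.7,0,-3.38,1]]]'
python3 - <<'E'
from h import *
go([.625,.245,.2],np.pi+.015)
E
```

```text
t: 0.77
ee_pos: [0.4556, 0.3831, 0.2311]
ee_rot: [-3.141, 0.0, -3.125]
contact_force: [0.4, 0.1, -0.5]
opening: 0.001
gripper_force: 0.0
t 0.77 pos [0.4556 0.3831 0.2311] yaw -3.125 F [ 0.4  0.1 -0.5] op 0.00 | rows [-5.57 -4.7   1.04] 0.02
```

```bash
python3 -m inch '[[[-0.9,-0.8,0.2,0,1],[-1.8,-1.6,0.4,0,1],[-2.7,-2.4,0.6,0,1],[-3.6,-3.2,0.8,0,1],[-4.5,-4,1,0,1],[-5.4,-4.6,1,0,1],[-5.57,-4.7,1.04,0,1],[-5.57,-4.7,1.04,0,1]]]'
python3 - <<'E'
from h import *
snap("wrist","w1")
go([.625,.223,.05],np.pi+.015)
E
```

```text
t: 1.43
ee_pos: [0.6242, 0.245, 0.1992]
ee_rot: [-3.141, -0.001, -3.129]
contact_force: [-0.6, 0.2, -0.1]
opening: 0.003
gripper_force: 0.0
t 1.48 pos [0.6229 0.246  0.1993] yaw -3.128 F [ 0.1  1.8 -0.9] op -0.00 | rows [-0.07 -0.77  4.98] -0.01
```

View pics/w1.png

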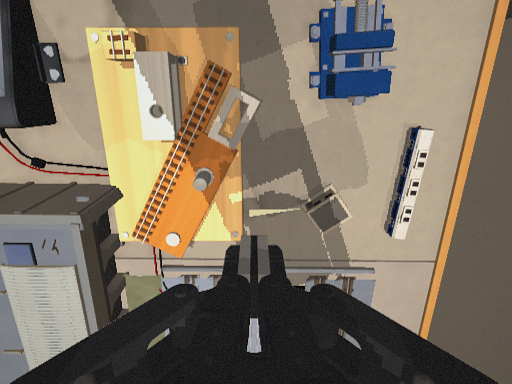

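The wrist view shows the knob top at about (206,177), clevis hole at (157,109), pivot at (173,240), hut at (327,207), and board corners at (87,28) and (240,27).

Run:
```python
from h import *
for n,a in dict(hole=(157,109.5,.056),knob=(206,177,.069),piv=(173,240,.043),c1=(86,28,.012),c2=(240,27,.012),c3=(243,241,.012),hut=(327,207,.03),hutc=(303,210,.03),slot=(234,117,.041),cl1=(136,52,.056),cl2=(170,52,.056),cl3=(142,139,.056),cl4=(175,138,.056)).items(): print(n,onz("w1",a[:2],a[2]).round(4))
```

```text
hole [0.5624 0.1555 0.056 ]
knob [0.6221 0.1998 0.069 ]
piv [0.7022 0.1568 0.043 ]
c1 [0.4898 0.0799 0.012 ]
c2 [0.487  0.2293 0.012 ]
c3 [0.7191 0.2326 0.012 ]
hut [0.6663 0.3256 0.03  ]
hutc [0.6702 0.2994 0.03  ]
slot [0.5696 0.2246 0.041 ]
cl1 [0.5146 0.1417 0.056 ]
cl2 [0.5143 0.1709 0.056 ]
cl3 [0.5895 0.1391 0.056 ]
cl4 [0.5882 0.1701 0.056 ]
```

```bash
python3 -m inch '[[[0,-0.3,1,0,1],[0,-0.35,2,0,1],[0,-0.35,3,0,1],[0,-0.35,4,0,1],[0,-0.35,4.9,0,1],[0,-0.35,4.9,0,1],[0,-0.6,4.9,0,1],[0,-0.9,4.9,0,1]]]'
python3 -m inch '[[[0,-0.15,0,0,1],[0,-0.3,0,0,1],[0,-0.45,0,0,1],[0,-0.6,0,0,1],[0,-0.75,0,0,1],[0,-0.9,0,0,1],[0,-1,0,0,1],[0,-1,0,0,1]]]'
python3 - <<'E'
from h import *
snap("wrist","w2");go([.622,.176,.052])
E
```

```text
t: 2.15
ee_pos: [0.6237, 0.2206, 0.0547]
ee_rot: [3.141, 0.002, -3.125]
contact_force: [-0.5, -0.2, 0.4]
opening: -0.004
gripper_force: 0.0
t: 2.82
ee_pos: [0.6239, 0.1895, 0.0547]
ee_rot: [3.14, 0.001, -3.127]
contact_force: [-1.7, 2.4, 0.2]
opening: 0.0
gripper_force: 1.2
t 2.87 pos [0.6242 0.1896 0.0546] yaw -3.127 F [-1.1  1.6  0.5] op -0.00 | rows [ 0.08 -0.45  0.09] 0
```

Contact made with about 2.5 N. I'll push on gently.

```bash
python3 -m inch '[[[0,-0.08,0,0,1],[0,-0.16,0,0,1],[0,-0.22,0,0,1],[0,-0.28,0,0,1],[0,-0.32,0,0,1],[0,-0.36,0,0,1],[0,-0.4,0,0,1],[0,-0.4,0,0,1]]]'
python3 -m inch '[[[0,-0.02,0,0,1],[0,-0.04,0,0,1],[0,-0.06,0,0,1],[0,-0.07,0,0,1],[0,-0.08,0,0,1],[0,-0.09,0,0,1],[0,-0.1,0,0,1],[0,-0.1,0,0,1]]]'
```

```text
t: 3.53
ee_pos: [0.6245, 0.1774, 0.0533]
ee_rot: [-3.142, 0.001, -3.126]
contact_force: [-0.1, 2.2, 1.2]
opening: 0.001
gripper_force: 1.1
t: 4.2
ee_pos: [0.6245, 0.1761, 0.0533]
ee_rot: [3.14, 0.001, -3.127]
contact_force: [-0.1, 9.1, 2.7]
opening: -0.004
gripper_force: 4.9
```

```bash
python3 -m inch '[[[0,-0.02,0,0,1],[0,-0.04,0,0,1],[0,-0.05,0,0,1],[0,-0.06,0,0,1],[0,-0.06,0,0,1],[0,-0.06,0,0,1],[0,-0.06,0,0,1],[0,-0.06,0,0,1]]]'
python3 -m inch '[[[0,0.3,0,0,1],[0,0.6,0,0,1],[0,1,0,0,1],[0,1,-1,0,1],[0,1,-2,0,1],[0,1,-3,0,1],[0,1,-4,0,1],[0,1,-5,0,1]]]'
python3 - <<'E'
from h import *
snap("wrist","w3");go([.442,-.289,.2])
E
```

```text
t: 4.87
ee_pos: [0.6245, 0.1757, 0.0534]
ee_rot: [3.138, 0.001, -3.127]
contact_force: [-0.5, 16.3, 1.5]
opening: -0.004
gripper_force: 8.5
t: 5.53
ee_pos: [0.6233, 0.2031, 0.2043]
ee_rot: [-3.141, -0.0, -3.126]
contact_force: [0.4, -0.2, 0.7]
opening: -0.002
gripper_force: 0.0
t 5.58 pos [0.6264 0.204  0.211 ] yaw -3.126 F [2.3 1.2 4.7] op -0.00 | rows [  6.4  -16.34   0.29] 0
```

View pics/w3.png

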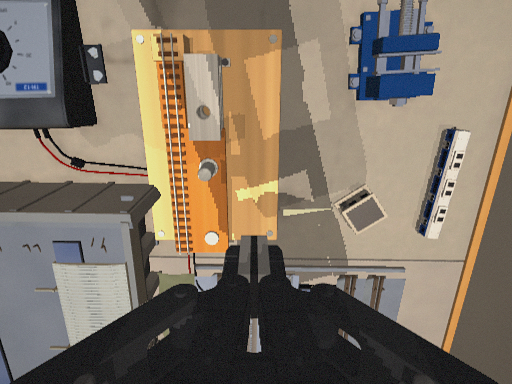

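The plate is home with its tracks aligned, and the bystanders are undisturbed. Clevis hole at (203,111). Next, the pin.

```bash
python3 -m inch '[[[0.8,-0.8,-0.5,0,1],[1.8,-1.3,-1,0,1],[2.8,-1.8,-1.2,0,0],[3.8,-2.4,-1.2,0,-1],[4.6,-3.2,-1.2,0,-1],[5.2,-4.3,-1.2,0,-1],[5.6,-5.5,-1.2,0,-1],[5.8,-6.8,-1.2,0,-1]]]'
python3 -m inch '[[[0.1,-1.3,0,0,-1],[0.2,-2.6,0,0,-1],[0.3,-3.9,0,0,-1],[0.4,-5.2,0,0,-1],[0.5,-6.5,0,0,-1],[0.6,-7.7,0.4,0,-1],[0.6,-8.5,0.8,0,-1],[0.6,-8.9,1,0,-1]]]'
python3 - <<'E'
from h import *
go([.442,-.289,.2]);snap("wrist","w4");go([.442,-.289,.2])
def W(n,u,v,z):print(n,onz("w3",(u,v),z).round(4))
W("hole",203,111.5,.056);W("piv",211.5,239,.043)
E
```

```text
t: 6.25
ee_pos: [0.4509, -0.0043, 0.239]
ee_rot: [-3.141, -0.001, -3.125]
contact_force: [-0.1, -0.1, 0.1]
opening: 0.843
gripper_force: 0.0
t: 6.92
ee_pos: [0.4382, -0.2736, 0.2078]
ee_rot: [-3.141, -0.001, -3.128]
contact_force: [0.5, 1.3, -0.7]
opening: 1.004
gripper_force: 0.0
t 6.92 pos [ 0.4382 -0.2736  0.2078] yaw -3.128 F [ 0.5  1.3 -0.7] op 1.00 | rows [-0.12 -0.52  0.26] 0
t 6.97 pos [ 0.4381 -0.2738  0.2071] yaw -3.128 F [ 0.3 -1.5 -0.3] op 1.00 | rows [-0.12 -0.51  0.24] 0
hole [0.5633 0.1544 0.056 ]
piv [0.7024 0.1566 0.043 ]
```

View pics/w4.png

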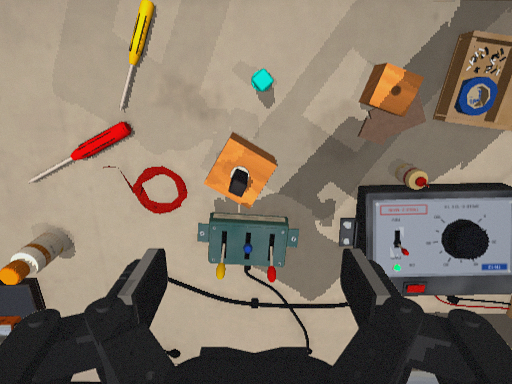

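The pin is on the large stand at (240,180), and the turquoise decoy is at (262,80). The green lever box beside the stand is at (248,240). I'll zoom in for the grip's yaw.

Run:
```python
from h import *
im=cv2.imread("pics/w4.png")[120:290,190:310]
cv2.imwrite("pics/c4.png",cv2.resize(im,None,fx=4,fy=3.5 if 0 else 4,interpolation=cv2.INTER_CUBIC)[:600])
print(proj("w4",[[.442,-.289,.092],[.442,-.289,.045],[.438,-.274,.05]]).round(0))
```

```text
[[237. 188.]
 [239. 174.]
 [254. 172.]]
```

View pics/c4.png

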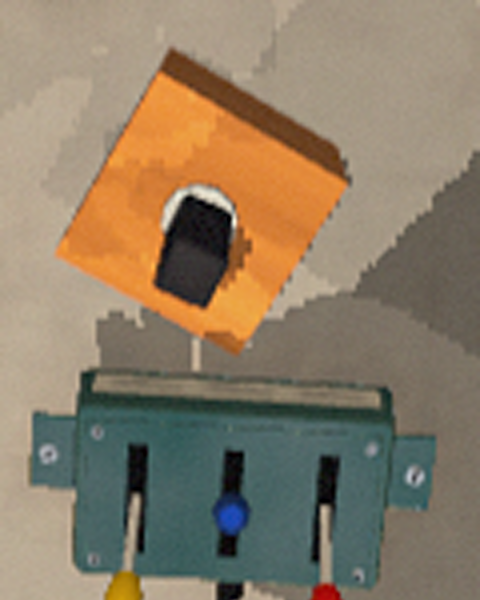

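Run:
```python
from h import *
def W(u,v,z):return onz("w4",(190+(u+.5)/4-.5,120+(v+.5)/4-.5),z)
q=[W(*a,.092) for a in[(173,237),(228,260),(209,308),(155,287)]]
print(np.mean(q,0).round(4),[np.linalg.norm(q[i]-q[i-1]).round(4) for i in range(4)],[np.degrees(np.arctan2(*(q[i]-q[i-1])[1::-1])).round(1) for i in range(4)])
s=[W(*a,.045) for a in[(163,70),(349,183),(240,354),(58,250)]]
print(np.mean(s,0).round(4),[np.linalg.norm(s[i]-s[i-1]).round(4) for i in range(4)],[np.degrees(np.arctan2(*(s[i]-s[i-1])[1::-1])).round(1) for i in range(4)])
print("flange",W(199,221,.049))
```

```text
[ 0.4416 -0.2888  0.092 ] [np.float64(0.0125), np.float64(0.0133), np.float64(0.0122), np.float64(0.0131)] [np.float64(160.6), np.float64(67.0), np.float64(-20.3), np.float64(-111.8)]
[ 0.4418 -0.2882  0.045 ] [np.float64(0.0552), np.float64(0.0555), np.float64(0.0553), np.float64(0.056)] [np.float64(149.4), np.float64(59.2), np.float64(-30.0), np.float64(-120.9)]
flange [ 0.44173286 -0.28894343  0.049     ]
```

```bash
python3 -c "
from h import *
go([.4417,-.2886,.14],np.radians(68.5-90)-np.pi);print(bot.read_state()['joint_pos'].round(2))"
```

```text
t 6.97 pos [ 0.4381 -0.2738  0.2071] yaw -3.128 F [ 0.3 -1.5 -0.3] op 1.00 | rows [-0.12 -0.5   2.24] 3.71
[-0.56  0.21  1.89 -0.    1.04 -2.14]
```

```bash
python3 -m inch '[[[-0.12,-0.5,0.5,1,0],[-0.12,-0.5,1,2,0],[-0.12,-0.5,1.5,3,0],[-0.12,-0.5,2.0,3.71,0],[-0.12,-0.5,2.24,3.71,0],[-0.12,-0.5,2.24,3.71,0],[-0.12,-0.5,2.24,3.71,0],[-0.12,-0.5,2.24,3.71,0]]]'
python3 - <<'E'
from h import *
snap("wrist","w5");go([.4417,-.2886,.053],np.radians(68.5-90)-np.pi)
E
```

```text
t: 7.63
ee_pos: [0.4433, -0.2858, 0.1428]
ee_rot: [-3.141, 0.001, 2.771]
contact_force: [0.0, -0.4, 0.8]
opening: 0.503
gripper_force: 0.0
t 7.68 pos [ 0.4433 -0.286   0.1429] yaw 2.770 F [-0.8  0.7 -0.3] op 0.50 | rows [ 0.02 -0.1   3.  ] 0.04
```

View pics/w5.png

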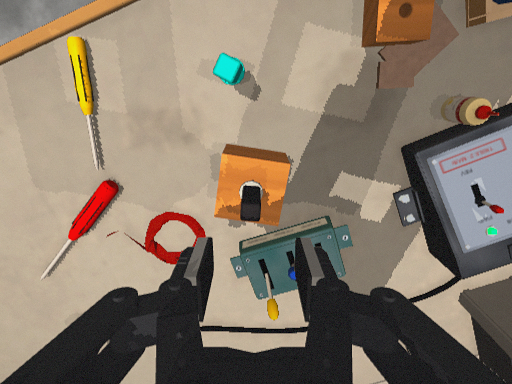

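The grip lines up with the fingers at (250,208), centred between them. Descending to grasp.

```bash
python3 -m inch '[[[0.02,-0.1,0.5,0,0],[0.02,-0.1,1,0,0],[0.02,-0.1,1.5,0,0],[0.02,-0.1,2,0,0],[0.02,-0.1,2.4,0,0],[0.02,-0.1,2.75,0,0],[0.02,-0.1,3,0,0],[0.02,-0.1,3,0,0]]]'
python3 -m inch '[[[0,0,0,0,0.2],[0,0,0,0,0.4],[0,0,0,0,0.6],[0,0,0,0,1],[0,0,0,0,1],[0,0,0,0,1],[0,0,0,0,1],[0,0,0,0,1]]]'
```

```text
t: 8.35
ee_pos: [0.4406, -0.2882, 0.051]
ee_rot: [3.141, -0.001, 2.769]
contact_force: [-0.6, -0.1, -0.2]
opening: 0.498
gripper_force: 0.0
t: 9.02
ee_pos: [0.4415, -0.2889, 0.0527]
ee_rot: [-3.141, 0.001, 2.768]
contact_force: [-1.0, 0.6, 6.5]
opening: 0.151
gripper_force: 58.4
```

```bash
python3 -m inch '[[[0,0,-0.3,0,1],[0,0,-0.7,0,1],[0,0,-1.2,0,1],[0,0,-1.8,0,1],[0,0,-2.5,0,1],[0,0,-3.4,0,1],[0,0,-4.4,0,1],[0,0,-5.2,0,1]]]'
python3 - <<'E'
from h import *
go([.45,-.05,.22],-np.pi+.016);go([.563,.1547,.15],-np.pi+.016)
snap("wrist","w6");snap("side","s6")
E
```

```text
t: 9.68
ee_pos: [0.441, -0.2885, 0.2104]
ee_rot: [-3.141, 0.001, 2.768]
contact_force: [0.8, -0.3, 0.0]
opening: 0.154
gripper_force: 58.4
t 9.68 pos [ 0.441  -0.2885  0.2104] yaw 2.768 F [ 0.8 -0.3  0. ] op 0.15 | rows [ 2.62  7.51 -0.32] -3.72
t 9.68 pos [ 0.441  -0.2885  0.2104] yaw 2.768 F [ 0.8 -0.3  0. ] op 0.15 | rows [ 1.6  15.24  2.01] -3.72
```

View pics/w6.png

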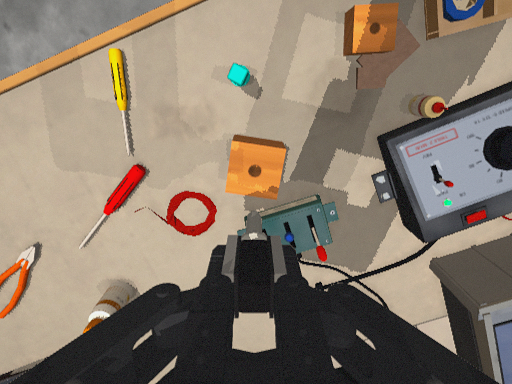

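The pin is held, with its tip near (252,222), and the stand is empty. Carrying it over to the clevis.

```bash
python3 -m inch '[[[0.4,1,-0.3,-0.5,1],[0.8,2.1,-0.6,-1,1],[1.2,3.3,-0.6,-1.5,1],[1.6,4.5,-0.6,-2,1],[1.9,5.7,-0.6,-2.5,1],[2.1,6.9,-0.6,-3,1],[2.1,8.1,-0.6,-3.4,1],[2,9.3,-0.6,-3.72,1]]]'
python3 - <<'E'
from h import *
go([.563,.1547,.17],-np.pi+.016)
E
```

```text
t: 10.45
ee_pos: [0.4859, -0.005, 0.2255]
ee_rot: [3.142, -0.001, -3.123]
contact_force: [1.2, -1.3, -0.5]
opening: 0.156
gripper_force: 58.5
t 10.45 pos [ 0.4859 -0.005   0.2255] yaw -3.123 F [ 1.2 -1.3 -0.5] op 0.16 | rows [-2.67  5.27  1.85] 0.03
```

```bash
python3 -m inch '[[[-0.4,0.9,0.2,0,1],[-0.8,1.8,0.4,0,1],[-1.2,2.7,0.6,0,1],[-1.6,3.5,0.9,0,1],[-2,4.2,1.2,0,1],[-2.4,4.8,1.5,0,1],[-2.67,5.27,1.8,0,1],[-2.67,5.27,1.85,0,1]]]'
python3 - <<'E'
from h import *
go([.563,.1547,.12],-np.pi+.016);snap("wrist","w7")
s=bot.read_state();p=s["ee_pos"]
im=cv2.imread("pics/w7.png")[40:290,130:380]
cv2.imwrite("pics/c7.png",cv2.resize(im,(600,600),interpolation=cv2.INTER_CUBIC))
print(proj("w7",[[p[0],p[1],p[2]-.0487],[.5633,.155,.056],[p[0],p[1],p[2]-.0077]]).round(1),(proj("w7",[[p[0],p[1],p[2]-.0487],[.5633,.155,.056]])-[130,40])*2.4)
E
```

```text
t: 11.12
ee_pos: [0.5644, 0.1546, 0.1682]
ee_rot: [3.141, -0.002, -3.124]
contact_force: [-0.3, -0.0, -0.7]
opening: 0.155
gripper_force: 58.6
t 11.12 pos [0.5644 0.1546 0.1682] yaw -3.124 F [-0.3 -0.  -0.7] op 0.16 | rows [0.05 0.   1.61] 0.02
[[252.6 213.5]
 [254.8 184.7]
 [252.4 242.7]] [[294.26122701 416.41361873]
 [299.4671479  347.25936017]]
```

View pics/c7.png

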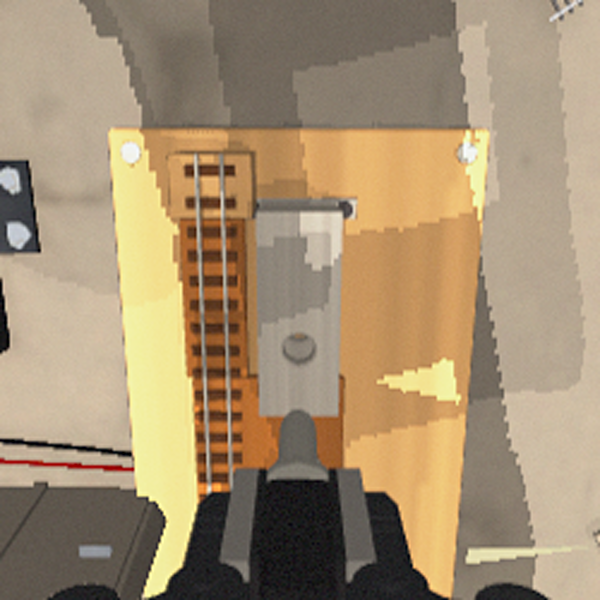

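Run:
```python
from h import *
s=bot.read_state();p=s["ee_pos"];a=np.linspace(0,6.28,60)
for r,dz in((4,.0487),(5,.0447),(5,.03)):
    q=(proj("w7",np.c_[p[0]+r/1e3*np.cos(a),p[1]+r/1e3*np.sin(a),0*a+p[2]-dz])-[130,40]+.5)*2.4
    print(r,dz,q.min(0).round(1),q.max(0).round(1))
g=cv2.cvtColor(cv2.imread("pics/c7.png"),cv2.COLOR_BGR2HSV)
for v in(425,440,455):print(v,g[v,255:345:3,1])
print(g[395:440:2,297].tolist())
```

```text
4 0.0487 [281.4 404.5] [309.6 430.5]
5 0.0447 [277.5 406.6] [313.4 439.7]
5 0.03 [276.  428.3] [314.5 463.4]
425 [183 195 190 191 187 184 180 185 184  11  16  28  29  25  33  25  28  28
  29   6 141 189 180 180 185 184 183 184 181 174]
440 [192 193 190 185 193 190 190 202  92   6  26  27  33  25  25  25  28  28
  26  21  22 190 182 175 188 183 186 182 178 162]
455 [188 185 191 189 187 187 188 196  50  25  33  27  27  27  31  29  35  26
  26  30   6 168 189 189 181 185 186 189 185 159]
[[18, 39, 163], [18, 41, 163], [18, 43, 165], [18, 41, 161], [19, 38, 159], [19, 37, 164], [19, 38, 160], [19, 37, 131], [17, 24, 95], [25, 29, 98], [19, 34, 105], [18, 30, 102], [15, 26, 100], [18, 25, 103], [15, 26, 100], [21, 33, 102], [23, 33, 102], [18, 30, 102], [16, 33, 102], [21, 33, 101], [20, 30, 103], [16, 32, 105], [22, 27, 103]]
```

```bash
python3 -m inch '[[[0.08,-0.01,0.3,0,1],[0.08,-0.01,0.7,0,1],[0.08,-0.01,1.1,0,1],[0.08,-0.01,1.4,0,1],[0.08,-0.01,1.7,0,1],[0.08,-0.01,1.9,0,1],[0.08,-0.01,1.9,0,1],[0.08,-0.01,1.9,0,1]]]'
python3 - <<'E'
from h import *
go([.562,.1543,.1]);s=bot.read_state();p=s["ee_pos"];snap("wrist","w8");
im=cv2.imread("pics/w8.png")[120:270,180:330]
cv2.imwrite("pics/c8.png",cv2.resize(im,(600,600),interpolation=cv2.INTER_CUBIC))
a=np.linspace(0,6.28,60)
for r,c in((4,p-[0,0,.0487]),(5.75,[.5633,.155,.0555])):
    q=(proj("w8",np.c_[c[0]+r/1e3*np.cos(a),c[1]+r/1e3*np.sin(a),0*a+c[2]])-[180,120]+.5)*4
    print(r,q.min(0).round(1),q.max(0).round(1))
E
```

```text
t: 11.83
ee_pos: [0.5619, 0.152, 0.113]
ee_rot: [-3.141, -0.001, -3.126]
contact_force: [0.2, 0.9, -0.6]
opening: 0.153
gripper_force: 58.6
t 11.83 pos [0.5619 0.152  0.113 ] yaw -3.126 F [ 0.2  0.9 -0.6] op 0.15 | rows [-0.    0.08  0.43] 0
4 [277.1 358.3] [324.  401.4]
5.75 [284.7 337.6] [349.3 397.3]
```

View pics/c8.png

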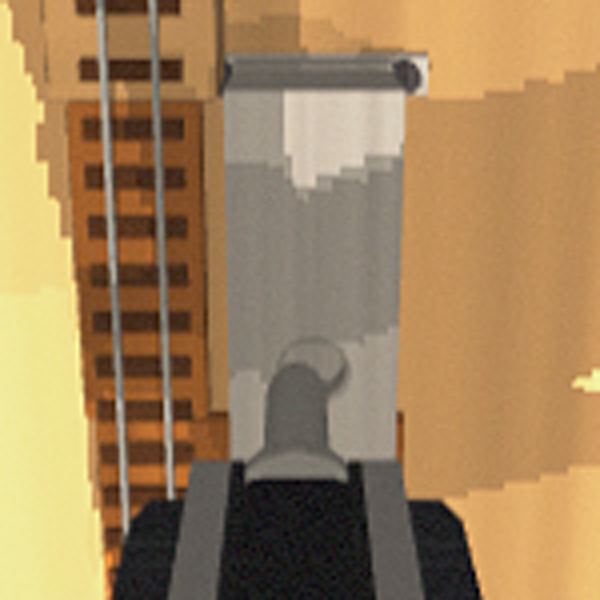

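The hole centre is at about (314,366) and the pin's nose at about (297,384), so the tip is 3 mm to the left. Correcting.

```bash
python3 -m inch '[[[-0.015,0.1,0,0,1],[-0.015,0.1,0.05,0,1],[-0.015,0.1,0.1,0,1],[-0.015,0.1,0.1,0,1],[-0.015,0.1,0.1,0,1],[-0.015,0.1,0.1,0,1],[-0.015,0.1,0.1,0,1],[-0.015,0.1,0.1,0,1]]]'
python3 - <<'E'
from h import *
s=bot.read_state();p=s["ee_pos"];snap("wrist","w9");go([.5628,.155,.1])
im=cv2.resize(cv2.imread("pics/w9.png")[120:270,180:330],(600,600),interpolation=cv2.INTER_CUBIC)
a=np.linspace(0,6.28,60)
for r,c in((4,p-[0,0,.0487]),(5,p-[0,0,.0447]),(5,p-[0,0,.035]),(5.75,[.5633,.155,.0555]),(15,[.5633,.155,.056])):
    q=(proj("w9",np.c_[c[0]+r/1e3*np.cos(a),c[1]+r/1e3*np.sin(a),0*a+c[2]])-[180,120]+.5)*4
    print(r,q.min(0).round(1),q.max(0).round(1),q.mean(0).round(1))
g=im.astype(int).mean(2)
for v in(200,250,300,350,400,420,440,450):
    e=np.abs(np.diff(g[v]));i=[k for k in range(200,440) if e[k]>7 and e[k]==e[k-3:k+4].max()];print(v,i)
e=np.abs(np.diff(g[:,312]));print([k for k in range(300,470) if e[k]>5 and e[k]==e[k-3:k+4].max()])
E
```

```text
t: 12.55
ee_pos: [0.5624, 0.1551, 0.1104]
ee_rot: [-3.142, 0.0, -3.125]
contact_force: [0.1, -0.5, -0.3]
opening: 0.158
gripper_force: 58.6
t 12.60 pos [0.5625 0.1552 0.1104] yaw -3.125 F [ 0.7 -0.3 -0.5] op 0.15 | rows [-0.01 -0.01  0.35] 0
4 [276.9 358. ] [323.8 401.2] [300.3 380. ]
5 [270.6 361.6] [330.2 416.4] [300.4 389.6]
5 [269.4 385.1] [331.8 442.1] [300.6 414.2]
5.75 [266.7 339.7] [332.1 400.1] [299.4 370.5]
15 [213.8 290.5] [384.9 448.5] [299.4 371.6]
200 []
250 []
300 []
350 [343]
400 [265, 326, 327]
420 [210, 263, 264, 327, 379, 387]
440 [211, 263, 328, 380, 388]
450 [211, 258, 333, 378, 389]
[368]
```

Laterally centred (pin 295.7 against clevis 295.2 px). Now feeling for the hole gently.

```bash
python3 -m inch '[[[-0.01,0,0.05,0,1],[-0.01,0,0.1,0,1],[-0.01,0,0.15,0,1],[-0.01,0,0.19,0,1],[-0.01,0,0.23,0,1],[-0.01,0,0.27,0,1],[-0.01,0,0.3,0,1],[-0.01,0,0.3,0,1]]]'
```

```text
t: 13.27
ee_pos: [0.5626, 0.1551, 0.1012]
ee_rot: [-3.142, -0.0, -3.125]
contact_force: [0.2, -0.1, -1.0]
opening: 0.152
gripper_force: 58.6
```

```bash
python3 -m inch '[[[0,0,0.03,0,1],[0,0,0.06,0,1],[0,0,0.09,0,1],[0,0,0.12,0,1],[0,0,0.15,0,1],[0,0,0.18,0,1],[0,0,0.2,0,1],[0,0,0.2,0,1]]]'
```

```text
t: 13.93
ee_pos: [0.5626, 0.1552, 0.0952]
ee_rot: [-3.142, -0.0, -3.125]
contact_force: [0.0, -0.3, 0.1]
opening: 0.156
gripper_force: 58.6
```

```bash
python3 -m inch '[[[0,0,0.07,0,1],[0,0,0.14,0,1],[0,0,0.21,0,1],[0,0,0.28,0,1],[0,0,0.35,0,1],[0,0,0.42,0,1],[0,0,0.5,0,1],[0,0,0.5,0,1]]]'
```

```text
t: 14.6
ee_pos: [0.5624, 0.1551, 0.0798]
ee_rot: [-3.141, -0.001, -3.125]
contact_force: [0.1, -0.1, 0.0]
opening: 0.151
gripper_force: 58.6
```

```bash
python3 -m inch '[[[0,0,0.06,0,1],[0,0,0.12,0,1],[0,0,0.18,0,1],[0,0,0.24,0,1],[0,0,0.3,0,1],[0,0,0.36,0,1],[0,0,0.42,0,1],[0,0,0.42,0,1]]]'
python3 -m inch '[[[0,0,0.02,0,1],[0,0,0.04,0,1],[0,0,0.06,0,1],[0,0,0.08,0,1],[0,0,0.1,0,1],[0,0,0.11,0,1],[0,0,0.12,0,1],[0,0,0.12,0,1]]]'
```

```text
t: 15.27
ee_pos: [0.5625, 0.1551, 0.0674]
ee_rot: [-3.141, -0.001, -3.125]
contact_force: [0.0, -0.3, -0.2]
opening: 0.154
gripper_force: 58.6
t: 15.93
ee_pos: [0.5627, 0.1552, 0.0641]
ee_rot: [-3.142, -0.0, -3.125]
contact_force: [-0.5, 0.0, -1.0]
opening: 0.154
gripper_force: 58.6
```

```bash
python3 -m inch '[[[0,0,0.01,0,1],[0,0,0.02,0,1],[0,0,0.03,0,1],[0,0,0.04,0,1],[0,0,0.05,0,1],[0,0,0.05,0,1],[0,0,0.05,0,1],[0,0,0.05,0,1]]]'
```

```text
t: 16.6
ee_pos: [0.5628, 0.1552, 0.0636]
ee_rot: [3.142, 0.0, -3.125]
contact_force: [-3.7, -1.2, 10.8]
opening: 0.154
gripper_force: 60.2
```

Seated: 10.8 N at the expected height. Relieving the load, opening the fingers and retreating.

```bash
python3 -m inch '[[[0,0,-0.03,0,1],[0,0,-0.03,0,0.6],[0,0,-0.03,0,0.3],[0,0,-0.03,0,0.2],[0,0,-0.03,0,0.2],[0,0,-0.03,0,0.2],[0,0,-0.03,0,0.2],[0,0,-0.03,0,0.2]]]'
python3 -m inch '[[[0,0,-0.2,0,0.2],[0,0,-0.6,0,0.2],[0,0,-1.2,0,0.2],[0,0,-2,0,0.2],[0,0,-3,0,0.2],[0,0,-4,0,0.2],[0,0,-4.3,0,0.2],[0,0,-4.3,0,0.2]]]'
python3 - <<'E'
from h import *
snap("wrist","w10")
cv2.imwrite("pics/c10.png",cv2.resize(cv2.imread("pics/w10.png")[20:290,100:460],(800,600),interpolation=cv2.INTER_CUBIC))
E
```

```text
t: 17.27
ee_pos: [0.5627, 0.1552, 0.0635]
ee_rot: [3.142, -0.0, -3.125]
contact_force: [-0.0, -1.2, -0.4]
opening: 0.402
gripper_force: 0.0
t: 17.93
ee_pos: [0.5647, 0.1557, 0.1967]
ee_rot: [3.14, 0.006, -3.125]
contact_force: [0.1, -0.1, 0.2]
opening: 0.402
gripper_force: 0.0
```

View pics/c10.png

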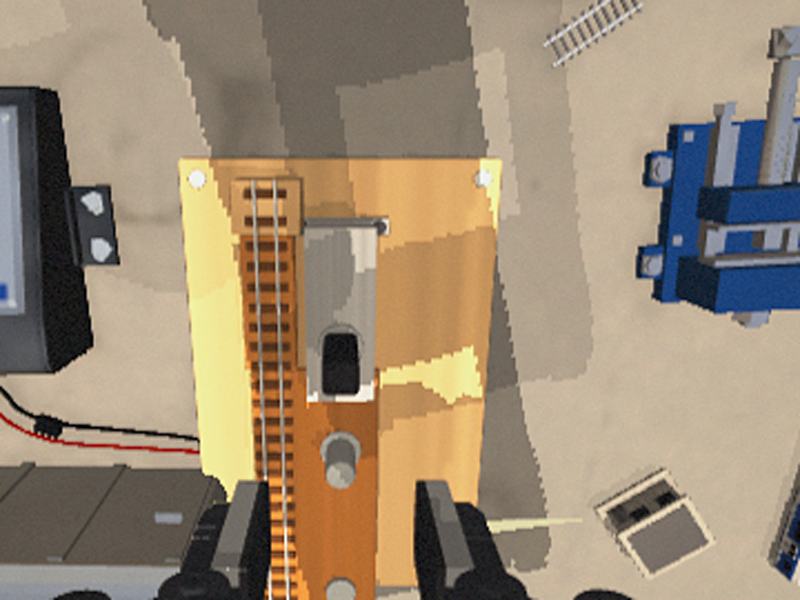

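The pin stands upright at (340,362), with its flange flat on the upper ear. The tracks meet at (268,232), and the gripper is clear of everything. Handing in.

```bash
python3 -c "
from bench import bot
print(bot.hand_in())"
```

```text
the job is handed in; nothing more can be done
None
```

The sector plate is home against its stop with the tracks meeting, and the locking pin is threaded through with its flange flush on the upper ear and released; I handed the job in after about 18 s of robot time, but no verdict came back.

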